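# Pack flywheels heavy side down under a tilt-in cover

## Task

Pack all the flywheels in the rack for transport: let each one settle on the roller stand so that its heavy side turns down, then stand it in a free notch of the plywood case with its heavy side still down. When all are in, tilt the green cover panel in through the case's opening, one edge under one metal lip and then the other, so that it lies flat on the ledges, centred with both ends tucked under the lips. Leave the tape measure and sanding block where they lie.

Things in the scene. Friction and masses are not known exactly. Their poses are not given: they have to be found in the camera images.
- case: fixed open plywood case, 228 mm (x) by 210 mm (y), 113 mm high, with wheel notches on its floor, ledges and lips near its top; origin at the centre of its underside, z up. Inner wall faces at x = +-106 mm and y = +-97 mm; between x = -62 and +62 mm the y side walls are cut down to 48 mm high
- case_notch (a point): in the case: wheel centre in the middle one of three notches for wheels standing on their rim, axle along y, 48 mm above the underside; the other notches are 52 mm to either side along y. Each notch is 32 mm wide between wooden dividers whose tops are 34 mm above the underside
- ledge_mid (a point): middle of the case at the height of the ledge tops (z = 90 mm); axes as the case. At both x ends a ledge reaches from the wall in to x = +-62 mm. Above it an aluminium lip 5 mm thick, its underside 18 mm above the ledge, reaches from the wall in to x = +-76 mm: the opening between the lips is 152 mm. No lips at the y sides. The fitted panel's origin lies here
- rack: fixed wooden rack, 90 mm (x) by 180 mm (y); origin at the centre of its underside, z up
- rack_notch (a point): in the rack: wheel centre in the middle one of three notches for wheels standing on their rim, axle along y, 48 mm above the underside; the other notches are 52 mm to either side along y. Each notch is 32 mm wide between wooden dividers whose tops are 34 mm above the underside
- stand: fixed grey roller stand, 96 mm (x) by 76 mm (y); origin at the centre of its underside, z up. Two pairs of orange free rollers, axles along y; one wheel at a time stands on its rim between them, axle along y, its centre at x = y = 0, z = 63.5 mm. Cheeks 34 mm apart with tops at z = 48 mm keep it upright
- flywheel_0: blue-faced steel flywheel, 70 mm diameter, 24 mm thick, 0.4 kg, heavier on one side. Origin at its centre, y axis = axle, heavy side at -z (heavy side down = z up). At the start it stands on its rim in a notch of the rack. On the rollers it swings and stands still within 4 s, heavy side within 0.15 rad of straight down; in the rubber notches it does not turn by itself. None if absent
- flywheel_1: flywheel like flywheel_0 in all respects; its own start angle; None if absent
- flywheel_2: flywheel like flywheel_0 in all respects; its own start angle; None if absent
- panel: loose green cover panel, 176 mm (x) by 184 mm (y), 5 mm thick, 0.3 kg; origin at the centre of its underside, z up (handle side). At the start flat on the worktop. Goes into the case with its handle parallel to the lips: its x along the case's x, either way round
- panel_grip (a point): middle of the panel's black bow handle, 35 mm above its underside: a bar 70 mm long (along y), 14 mm thick (along x), 24 mm high, on two feet
- tape_measure: yellow tape measure, 64x89x33 mm, loose bystander
- sanding_block: brown sanding block, 66x110x33 mm, loose bystander

How it is judged:
On the way, in this order (a step that is already met when the one before it is completed fails the run):
1. a flywheel stands on the rollers, let go, and has come to rest heavy side down (((x of flywheel_0 in the frame of stand between -0.008 and 0.008 m and y of flywheel_0 in the frame of stand between -0.01 and 0.01 m and z of flywheel_0 in the frame of stand between 0.058 and 0.069 m and angle between flywheel_0's own z axis and vertical below 0.35 rad and angular speed of flywheel_0 below 0.3 rad/s and contact force between the fingers and flywheel_0 below 0.1 N) or (x of flywheel_1 in the frame of stand between -0.008 and 0.008 m and y of flywheel_1 in the frame of stand between -0.01 and 0.01 m and z of flywheel_1 in the frame of stand between 0.058 and 0.069 m and angle between flywheel_1's own z axis and vertical below 0.35 rad and angular speed of flywheel_1 below 0.3 rad/s and contact force between the fingers and flywheel_1 below 0.1 N) or (x of flywheel_2 in the frame of stand between -0.008 and 0.008 m and y of flywheel_2 in the frame of stand between -0.01 and 0.01 m and z of flywheel_2 in the frame of stand between 0.058 and 0.069 m and angle between flywheel_2's own z axis and vertical below 0.35 rad and angular speed of flywheel_2 below 0.3 rad/s and contact force between the fingers and flywheel_2 below 0.1 N))), for 0.2 s.
2. all flywheels stand in notches of the case, heavy side down and at rest, before the panel goes in (x of flywheel_0 in the frame of case between -0.008 and 0.008 m and z of flywheel_0 in the frame of case between 0.044 and 0.053 m and (y of flywheel_0 in the frame of case between -0.061 and -0.043 m or y of flywheel_0 in the frame of case between -0.009 and 0.009 m or y of flywheel_0 in the frame of case between 0.043 and 0.061 m) and angle between each of flywheel_0, flywheel_1, flywheel_2's own z axis and vertical below 0.35 rad and angle between the y axis of each of flywheel_0, flywheel_1, flywheel_2 and the y axis of case, either way round below 0.2 rad and linear speed of each of flywheel_0, flywheel_1, flywheel_2 below 0.02 m/s and angular speed of each of flywheel_0, flywheel_1, flywheel_2 below 0.2 rad/s and x of flywheel_1 in the frame of case between -0.008 and 0.008 m and z of flywheel_1 in the frame of case between 0.044 and 0.053 m and (y of flywheel_1 in the frame of case between -0.061 and -0.043 m or y of flywheel_1 in the frame of case between -0.009 and 0.009 m or y of flywheel_1 in the frame of case between 0.043 and 0.061 m) and x of flywheel_2 in the frame of case between -0.008 and 0.008 m and z of flywheel_2 in the frame of case between 0.044 and 0.053 m and (y of flywheel_2 in the frame of case between -0.061 and -0.043 m or y of flywheel_2 in the frame of case between -0.009 and 0.009 m or y of flywheel_2 in the frame of case between 0.043 and 0.061 m)), for 0.2 s.
At the end, for the whole second after the job is handed in: Each wheel in its own case notch: centre within 8 mm across, 9 mm along, -4/+5 mm high, axle within 0.2 rad, heavy side within 0.35 rad of down. Panel flat (0.035 rad) on the ledges: height within 3 mm, centre within 8 mm of the case's middle both ways, ends under the lips. All at rest (all of step 2 and x of panel in the frame of case between -0.008 and 0.008 m and y of panel in the frame of case between -0.008 and 0.008 m and z of panel in the frame of case between 0.087 and 0.093 m and angle between panel's own z axis and vertical below 0.035 rad and linear speed of panel below 0.02 m/s); the robot touches nothing.
It fails at once if the tape measure was pushed more than 30 mm (distance of tape_measure from where it was at the start of the episode above 0.03 m).
It fails at once if the sanding block was pushed more than 30 mm (distance of sanding_block from where it was at the start of the episode above 0.03 m).
Of flywheel_0, flywheel_1, flywheel_2 only 2 to 3 are there at a start; the rules pass over those that are not, and their reading is None.
At some moment in a run one of panel may be knocked a few centimetres aside while the robot is not near it.
It also fails if it takes over 210 s, if anything falls off the work surface, if the arm or the gripper's body presses on something with over 40 N, if the wrist force passes 120 N, or if a joint passes its speed limit or range.

## Robot

A 7-joint arm with a two-finger parallel gripper is mounted at the origin on a cart in front of the work surface, level with it; the furniture and walls round the work are solid. World frame = base frame: x ahead of the robot, y to its left, z up, the work surface at z = 0. Lengths are in m, angles in rad, forces in N, time in s.
With the tool pointing down it reaches from about 0.425 to 0.925 m from the base axis. Payload 6.8 kg.
Tool frame: the origin (TCP) lies on the front face of the gripper's body, between the roots of the fingers; the fingertips stand 73 mm ahead of it and the grasp point (between the pads) lies 54 mm ahead of it (env.nose_length is the distance from the TCP to the fingertips, in m); z points along the fingers, y is the direction in which the jaws open and shut (so a half turn about z gives the same grasp; the last joint's range is limited). The gripper opens to 85 mm and grips with 20 to 120 N. Pads are 22 mm wide; open, the fingers measure 114 mm over their backs; the gripper's body (76 mm by 85 mm) begins 54 mm behind the grasp point. The pads swing forward as they close: fully open they stand 13 mm farther back than shut.
Start: joints at [-1.419, 0.477, 0.022, 1.555, -0.011, 1.109, -0.083], TCP at [0.173, 0.652, 0.304] pointing down, gripper open.
Joint ranges: [-2.96, 2.96], [-0.34, 2.1], [-1.41, 1.46], [0.24, 2.44], [-1.37, 4.51], [0.17, 1.92], [-2.96, 2.96]. Speed limits (rad/s): [2.39, 2.39, 3.14, 3.14, 3.14, 3.14, 3.14].

## Interface

Orientations are given as a unit quaternion [w, x, y, z].
In Python, from cell import env, kin, camera, calibration, job gives the robot as it stands. The module is installed in compiled form; this text tells all that it offers. Calls block until the motion is done:
- env.reach(position, orientation): joint-space move of the TCP to a pose.
- env.movel(position, velocity=0.15, rot=None, stop_force=None): straight line of the TCP; rot=None keeps the orientation; velocity is the mean speed in m/s. With stop_force (N) it stops when the force on the tool has changed by that much, and returns True; else False.
- env.goto_joints(angles): joint-space move.
- env.grip(opening, f_grip=None): finger opening in m; f_grip is the grip in N (None keeps the last); returns when the fingers have stopped.
- env.dwell(seconds).
- kin.inverse_kinematics(position, orientation): joint angles nearest the present ones, or None.
- env.get_state(): the state.
- camera(name): name is "scene" or "top" or "wrist"; returns (picture, depth): 420x560x3 uint8, blue, green, red; 420x560 float32, m along the optical axis (not along the pixel's ray), 0 where there is no reading.
- calibration(name): a dict with "fx", "fy", "cx", "cy" (pixels), "k1" (the pictures are not rectified: a ray, as slopes to the right and down, at radius r is drawn at 1 + k1 r^2 times it, then the intrinsics apply), "rvec" (rotation vector, rad) and "tvec" (3), from world to camera coordinates, as OpenCV has them. Camera axes: x right, y down, z forward; pixel columns grow to the right and rows downward; lengths in m; the calibration is good to about 2 mm. A picture is of the moment at which its call begins: read the wrist's pose just before it. calibration takes no time and is no camera call; for the wrist camera it gives the pose at the moment of the call.
A pose or a line that the arm cannot do raises env.PlanningError and nothing moves.
- job.job_done(): hands the job in, once; it reports no verdict.
The state is a dict: "time": time; "qpos": joint angles; "joint_velocities": joint speeds; "joint_torque": joint torques, N m; "tcp_pos": TCP position; "orientation": TCP orientation; "force": force on the tool from outside, world axes, zero at the start; "torque": the same for the moment, N m; "opening": finger opening in m.
Only numpy, scipy, OpenCV 4.12 (cv2) and the standard library are available. Lean on these libraries where they do the work, as an engineer would, in place of code of your own. Each camera call takes 0.05 s, during which the arm holds its last target. There are 200 camera calls.

## Working session

There is one attempt and no reset: what is moved stays moved. The work goes in short steps, each a Python script; the robot and the scene stay as the last script left them, time stands still between calls to the robot, and variables do not carry over. Pictures are saved under pics/ and viewed, about 12 in all and at most 16, crops included, and the job is handed in when it is done.

```bash
mkdir -p pics
cat > h.py <<'E'
import numpy as np, cv2
from cell import env, kin, camera, calibration, job
from scipy.spatial.transform import Rotation as R
def shot(name, fn=None):
    c=calibration(name); im,d=camera(name)
    if fn: cv2.imwrite('pics/'+fn,im); np.savez('pics/'+fn+'.npz',im=im,d=d,**{k:np.array(v) for k,v in c.items()})
    return im,d,c
def cloud(d,c):
    v,u=np.mgrid[:d.shape[0],:d.shape[1]]
    K=np.array([[c['fx'],0,c['cx']],[0,c['fy'],c['cy']],[0,0,1.]],float)
    p=np.stack([u,v],-1).reshape(-1,1,2).astype(float)
    n=cv2.undistortPoints(p,K,np.array([c['k1'],0,0,0],float)).reshape(*d.shape,2)
    P=np.concatenate([n*d[...,None],d[...,None]],-1)
    Rm=R.from_rotvec(np.ravel(c['rvec'])).as_matrix()
    W=(P-np.ravel(c['tvec']))@Rm
    W[d<=0]=np.nan
    return W
def load(fn):
    z=np.load('pics/'+fn+'.npz'); c={k:z[k] for k in z if k not in('im','d')}
    return z['im'],z['d'],c
def down(yaw): # jaws (tool y) at world angle yaw+90deg ; tool pointing down
    q=(R.from_euler('z',yaw)*R.from_euler('x',np.pi)).as_quat(); return [q[3],q[0],q[1],q[2]]
E
python3 - <<'E'
from h import *
shot('top','top0.png');shot('scene','sc0.png')
s=env.get_state();print(s['orientation'],s['opening'],s['time'],env.nose_length)
for n in('top','scene'):
    c=calibration(n);print(n,c)
E
```

```text
[-4.27543640e-05  1.29544323e-01  9.91573292e-01 -8.20332028e-04] 0.08532314431512632 0.1 0.0726
top {'fx': 512.4534579160919, 'fy': 512.4534579160919, 'cx': 270.25694546969635, 'cy': 205.04175369631957, 'k1': -0.05822504189348919, 'rvec': array([ 2.17455937, -2.11862906,  0.16340974]), 'tvec': array([-0.05778042,  0.54918012,  1.41005854])}
scene {'fx': 521.7717384966245, 'fy': 521.7717384966245, 'cx': 276.63685733434676, 'cy': 215.6012744597006, 'k1': -0.1529346246146185, 'rvec': array([ 1.83499454, -0.80876015,  0.5221409 ]), 'tvec': array([-0.40935522,  0.22184465,  1.25519319])}
```

View pics/top0.png

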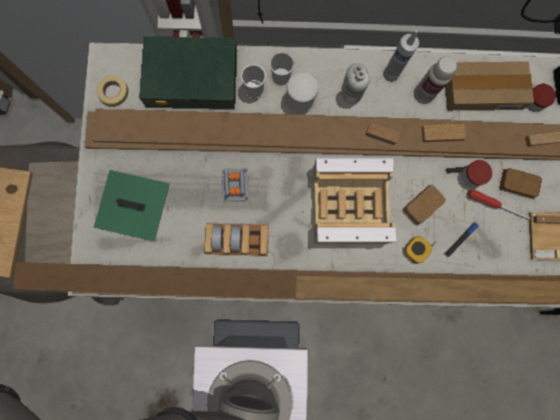

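View pics/sc0.png

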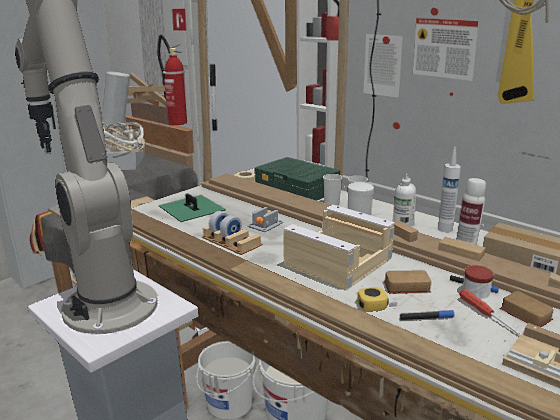

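The top view shows the rack (237,240) with two wheels at about (217,239) and (236,239). The stand is at (235,184), the case at (354,201) and the panel at (131,206). The tape measure is at (419,249) and the sanding block at (425,204).

Run:
```python
from h import *
im,d,c=load('top0.png'); W=cloud(d,c)
def rect(name,u0,v0,u1,v1,zlo,zhi,mask=None):
    s=W[v0:v1,u0:u1]; m=(s[...,2]>zlo)&(s[...,2]<zhi)
    if mask is not None: m&=mask[v0:v1,u0:u1]
    p=s[m]; r=cv2.minAreaRect((p[:,:2]*1000).astype(np.float32))
    print(name,len(p),[np.round(x,1) for x in r], 'med z',np.round(np.median(p[:,2])*1000,1))
b=im.astype(int)
green=(b[...,1]>b[...,2]+20)&(b[...,1]>b[...,0]+5)
white=(b.min(-1)>190)
blue=(b[...,0]>b[...,2]+25)
orange=(b[...,2]>b[...,0]+90)
rect('panel',85,160,180,250,-.01,.02,green)
rect('handle',85,160,180,250,.025,.06)
rect('case',300,145,410,255,.04,.14)
rect('lipU',300,145,410,185,.10,.14)
rect('lipL',300,220,410,255,.10,.14)
rect('rack',195,215,280,262,.015,.12)
rect('w0',205,220,227,256,.05,.12)
rect('w1',227,220,246,256,.05,.12)
rect('w2',246,220,270,256,.05,.12) if 0 else None
rect('stand',215,163,258,206,.012,.12)
rect('rollers',215,163,258,206,.012,.12,orange)
rect('tape',395,230,445,268,.012,.06)
rect('block',400,182,450,226,.012,.06)
print(np.nanmedian(W[150:165,280:310,2]))
big=cv2.resize(im[150:260,190:410],None,fx=3.6,fy=3.6,interpolation=cv2.INTER_CUBIC);cv2.imwrite('pics/crop1.png',big)
```

```text
panel 3428 [array([546.3, 360.6]), array([183.1, 174. ]), np.float64(78.8)] med z 5.4
handle 132 [array([544. , 360.3]), array([67.1, 14.4]), np.float64(78.1)] med z 45.9
case 3459 [array([ 590.5, -294.2]), array([284.7, 284.4]), np.float64(1.7)] med z 110.4
lipU 1032 [array([ 648.6, -270.1]), array([ 52. , 208.4]), np.float64(1.6)] med z 112.9
lipL 1101 [array([ 474. , -275.1]), array([ 50.8, 209.6]), np.float64(2.3)] med z 113.2
rack 1390 [array([453.5,  50.5]), array([176.6,  79.9]), np.float64(89.5)] med z 36.2
w0 229 [array([453.3, 102.1]), array([63.6, 25.2]), np.float64(0.1)] med z 77.5
w1 238 [array([453.4,  49.8]), array([67.7, 24.2]), np.float64(0.4)] med z 77.2
stand 378 [array([610.3,  60.4]), array([90.3, 72.5]), np.float64(3.9)] med z 36.4
rollers 102 [array([613.2,  60.7]), array([61.5, 23.9]), np.float64(5.9)] med z 31.4
tape 533 [array([ 445.4, -474.5]), array([65.4, 89.7]), np.float64(49.6)] med z 31.4
block 870 [array([ 567.4, -489.6]), array([ 66.3, 111.4]), np.float64(43.1)] med z 32.5
0.0013721750354144737
```

View pics/crop1.png

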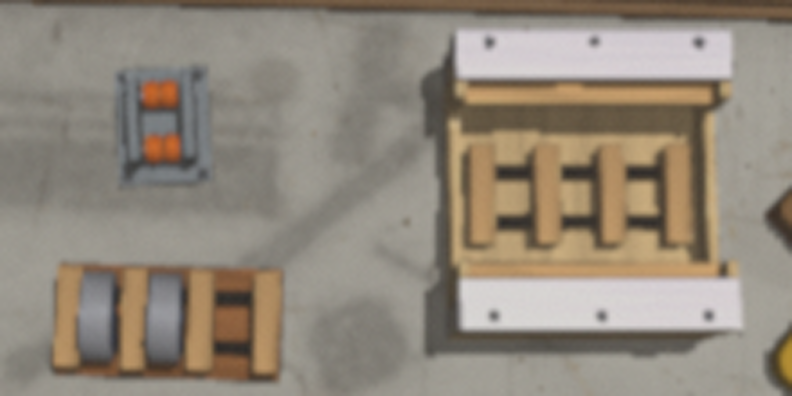

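Run:
```python
from h import *
s=env.get_state()
D=np.deg2rad
for n,x,y,yaw in(('rack',.453,.05,180),('stand',.611,.06,184.5),('case',.561,-.273,181.8)):
    env.reach([x-.0,y,.36],down(D(yaw)))
    shot('wrist',n+'_w.png')
    print(n,np.round(env.get_state()['qpos'],2))
print(env.get_state()['time'])
ims=[cv2.resize(load(n+'_w.png')[0],(400,300)) for n in('rack','stand','case')]
cv2.imwrite('pics/w3.png',np.vstack([np.hstack(ims[:2]),np.hstack([ims[2],ims[2]*0])]))
```

```text
rack [-0.78  0.04  0.55  2.01 -0.02  1.1   1.36]
stand [-0.69  0.38  0.65  1.68 -0.25  1.17  1.68]
case [-0.2   0.42  0.76  1.66 -0.31  1.19  2.24]
4.575
```

View pics/w3.png

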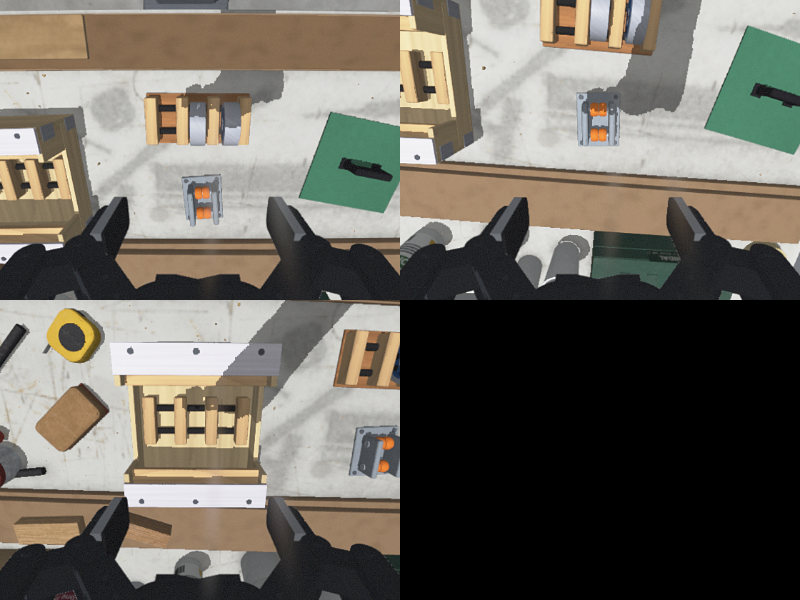

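The wrist views show each fixture clearly: rack at about (200,120) in its tile, stand at (597,120), case at (195,425).

Run:
```python
from h import *
def rect(fn,name,cx,cy,hx,hy,zlo,zhi,orange=False):
    im,d,c=load(fn);W=cloud(d,c);b=im.astype(int)
    m=(abs(W[...,0]-cx)<hx)&(abs(W[...,1]-cy)<hy)&(W[...,2]>zlo)&(W[...,2]<zhi)
    if orange:m&=(b[...,2]>b[...,0]+90)
    p=W[m]; r=cv2.minAreaRect((p[:,:2]*1000).astype(np.float32)); print(fn,name,len(p),[np.round(x,1) for x in r],np.round(np.median(p[:,2])*1000,1))
f='rack_w.png'
rect(f,'rack',.453,.05,.06,.11,.012,.037)
rect(f,'w0',.453,.102,.045,.02,.045,.1)
rect(f,'w1',.453,.050,.045,.02,.045,.1)
f='stand_w.png'
rect(f,'rack',.453,.05,.06,.11,.012,.037)
rect(f,'stand',.611,.06,.07,.06,.01,.06)
rect(f,'cheeks',.611,.06,.07,.06,.042,.06)
rect(f,'roll',.611,.06,.07,.06,.01,.06,True)
f='case_w.png'
rect(f,'lipU',.649,-.27,.04,.13,.105,.125)
rect(f,'lipL',.474,-.275,.04,.13,.105,.125)
rect(f,'div',.561,-.273,.05,.085,.028,.040)
rect(f,'stand',.611,.06,.07,.06,.01,.06)
```

```text
rack_w.png rack 5214 [array([452.5,  49.8]), array([176.4,  80.2]), np.float64(89.9)] 33.7
rack_w.png w0 1556 [array([451.7, 101.3]), array([25.4, 67.6]), np.float64(90.0)] 77.3
rack_w.png w1 1371 [array([451.3,  49.5]), array([67.3, 24.3]), np.float64(0.2)] 78.3
stand_w.png rack 5833 [array([460.3,  49.7]), array([ 68.7, 177.3]), np.float64(0.8)] 34.0
stand_w.png stand 2068 [array([611.7,  60.2]), array([69.7, 54. ]), np.float64(4.3)] 41.2
stand_w.png cheeks 1032 [array([611.7,  60.3]), array([69.6, 54. ]), np.float64(4.3)] 47.5
stand_w.png roll 716 [array([611.6,  60. ]), array([64.9, 26.1]), np.float64(5.1)] 31.7
case_w.png lipU 6767 [array([ 649.7, -272.1]), array([ 53.1, 210.7]), np.float64(1.6)] 112.9
case_w.png lipL 11104 [array([ 473.8, -277. ]), array([ 52.4, 210.7]), np.float64(1.4)] 113.3
case_w.png div 4232 [array([ 561.2, -273. ]), array([ 80.3, 171.6]), np.float64(1.6)] 33.9
case_w.png stand 2953 [array([612.3,  57. ]), array([70.4, 53.4]), np.float64(3.3)] 32.4
```

```bash
cat >> h.py <<'E'
D=np.deg2rad
CASE=np.array([.5615,-.2738]); CY=D(1.6); STAND=np.array([.6117,.0603]); SY=D(4.3)
def case_pt(x,y): c,s=np.cos(CY),np.sin(CY); return CASE+[c*x-s*y,s*x+c*y]
UP=.26
def over(xy,yaw): 
    env.movel([xy[0],xy[1],UP],velocity=.25,rot=down(np.pi+yaw))
def vert(xy,z,v=.12,sf=None): return env.movel([xy[0],xy[1],z],velocity=v,stop_force=sf)
def pick(xy,yaw,z):
    over(xy,yaw); env.grip(.038,60); vert(xy,z+.03); print('desc stop',vert(xy,z,.05,12))
    env.grip(.015,60); print('opening',env.get_state()['opening']); vert(xy,z+.03,.05); vert(xy,UP)
def place(xy,yaw,z):
    over(xy,yaw); vert(xy,z+.035); print('place stop',vert(xy,z+.0005,.04,10),env.get_state()['tcp_pos'])
    env.grip(.038,60); vert(xy,z+.06,.06); vert(xy,UP)
E
python3 - <<'E'
from h import *
xy=np.array([.4522,.1015])
env.reach([*xy,UP],down(np.pi))
pick(xy,0,.113)
place(STAND,SY,.1285)
env.dwell(3)
env.movel([STAND[0]+.0,STAND[1],.3])
shot('wrist','st1.png')
env.movel([STAND[0]+.03,STAND[1]-.2,.3]); shot('scene','st1s.png'); print(env.get_state()['time'])
im=load('st1s.png')[0]; a=cv2.resize(im[180:270,180:340],(480,270),interpolation=2)
b=cv2.resize(load('st1.png')[0],(480,360)); cv2.imwrite('pics/v1.png',np.vstack([a,b])[:600])
E
```

```text
desc stop False
opening 0.023413031071888576
place stop False [0.6117536  0.06021582 0.12911693]
20.825
```

View pics/v1.png

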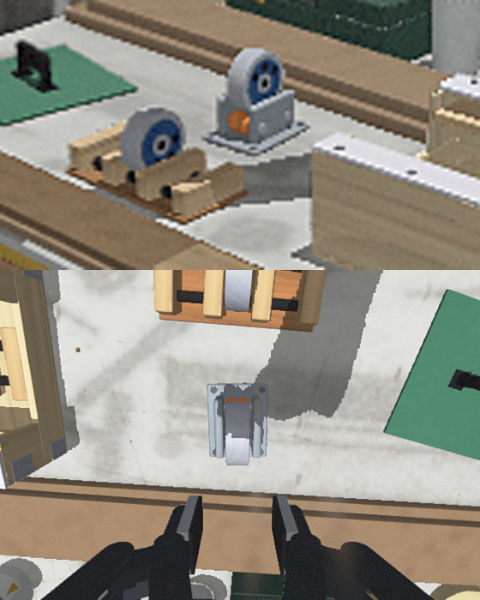

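The wheel stands upright on the rollers, at (262,75) in the scene crop and (238,435) in the wrist view. Next I place it in a case notch and fetch the second one.

Run:
```python
from h import *
pick(STAND,SY,.1285)
p=case_pt(0,-.052); place(p,CY,.113); shot('wrist','c1.png')
pick(np.array([.4520,.0497]),0,.113)
place(STAND,SY,.1285)
env.movel([STAND[0]+.03,STAND[1]-.2,.3]); env.dwell(2.5); shot('scene','st2s.png');print(env.get_state()['time'])
a=cv2.resize(load('st2s.png')[0][170:300,180:420],(650,352),interpolation=2)
b=cv2.resize(load('c1.png')[0],(320,240)); o=np.zeros((592,650,3),np.uint8); o[:352]=a;o[352:,:320]=b; cv2.imwrite('pics/v2.png',o)
```

```text
desc stop False
opening 0.023219856565847293
place stop False [ 0.56275842 -0.32578955  0.11354205]
desc stop False
opening 0.02317521014850514
place stop False [0.6118518  0.06028759 0.129168  ]
46.8917
```

View pics/v2.png

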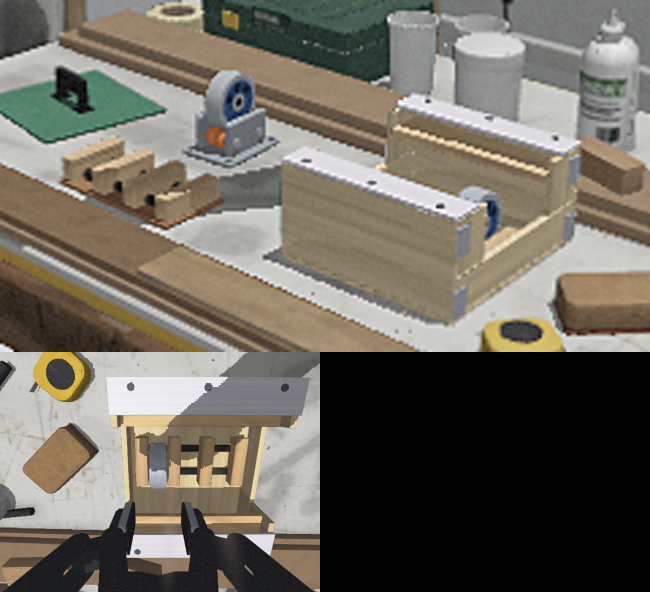

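The first wheel is in the case's -y notch (490,210) and the second stands on the rollers (232,100).

Run:
```python
from h import *
env.dwell(.5)
pick(STAND,SY,.1285)
place(case_pt(0,.052),CY,.113)
env.movel([*CASE,.40],velocity=.2); shot('wrist','c2.png')
im,d,c=load('c2.png');W=cloud(d,c)
for y in(-.052,.052):
    p=case_pt(0,y); m=(np.hypot(W[...,0]-p[0],0)<.045)&(abs(W[...,1]-p[1])<.022)&(W[...,2]>.045)&(W[...,2]<.1)
    q=W[m]; r=cv2.minAreaRect((q[:,:2]*1000).astype(np.float32)); print(p,[np.round(x,1) for x in r],q[:,2].max())
for n,x,lo,hi in(('U',.649,.105,.125),('L',.474,.105,.125)):
    m=(abs(W[...,0]-x)<.04)&(abs(W[...,1]+.273)<.13)&(W[...,2]>lo)&(W[...,2]<hi); q=W[m]
    r=cv2.minAreaRect((q[:,:2]*1000).astype(np.float32)); print(n,[np.round(x,1) for x in r])
# panel
env.reach([.50,.33,.36],down(np.pi+D(-90-11))) if False else env.reach([.52,.30,.36],down(np.pi-D(11)))
shot('wrist','p1.png')
im,d,c=load('p1.png');W=cloud(d,c);b=im.astype(int)
g=(b[...,1]>b[...,2]+20)&(b[...,1]>b[...,0]+5)&(abs(W[...,2]-.005)<.006)&(abs(W[...,1]-.36)<.18)&(W[...,0]<.7)
q=W[g];print('panel',len(q),[np.round(x,1) for x in cv2.minAreaRect((q[:,:2]*1000).astype(np.float32))])
h=(W[...,2]>.03)&(W[...,2]<.06)&(abs(W[...,1]-.36)<.13)&(abs(W[...,0]-.54)<.1)
q=W[h];print('handle',len(q),[np.round(x,1) for x in cv2.minAreaRect((q[:,:2]*1000).astype(np.float32))],np.percentile(q[:,2],95))
print(env.get_state()['time'])
cv2.imwrite('pics/v3.png',np.hstack([cv2.resize(load(f)[0],(400,300)) for f in('c2.png','p1.png')]))
```

```text
desc stop False
opening 0.023485843108613905
place stop False [ 0.55982328 -0.22182952  0.11350902]
[ 0.56295193 -0.32577973] [array([ 562.1, -325.9]), array([68.2, 25.1]), np.float64(1.9)] 0.0844669568459529
[ 0.56004807 -0.22182027] [array([ 559.6, -223. ]), array([69.2, 24.9]), np.float64(1.7)] 0.0841987786345709
U [array([ 649.6, -272.2]), array([ 53. , 210.5]), np.float64(1.5)]
L [array([ 474., -277.]), array([ 51.7, 210.9]), np.float64(1.6)]
panel 16646 [array([573.2, 311.1]), array([184.1, 175.5]), np.float64(78.7)]
handle 788 [array([572.1, 310.9]), array([69. , 13.4]), np.float64(78.7)] 0.04781131318934103
61.1083
```

View pics/v3.png

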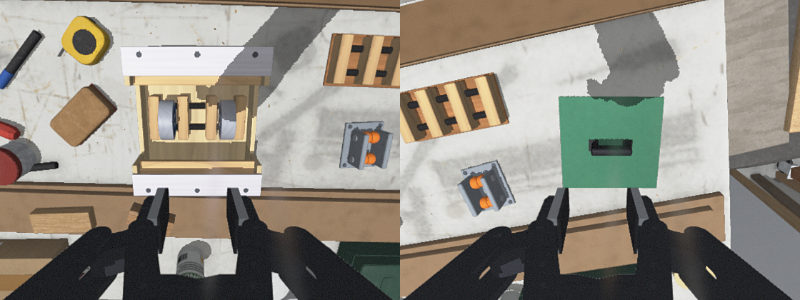

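The panel has been knocked. It is now at (573,311) mm, yaw -11.3°; in the right tile its handle is at (610,147). Both wheels stand in the case notches (168,120) and (228,120). I'll grasp the panel and bring it over the case, tilted.

```bash
cat >> h.py <<'E'
GH=.089
def panel_pose(px,pz,th,y=0.):
    """TCP pose for low left bottom edge at case (px,pz), tilt th (deg) with +x end up"""
    Rt=R.from_euler('y',-D(th)); o=np.array([px,y,pz])+Rt.apply([.088,0,GH])
    Rc=R.from_euler('z',CY); t=Rc.apply(o)+[*CASE,0]
    q=(Rc*Rt*R.from_euler('z',-np.pi/2)*R.from_euler('x',np.pi)).as_quat()
    return t,[q[3],q[0],q[1],q[2]]
def pp(px,pz,th,v=.05,sf=None):
    t,q=panel_pose(px,pz,th); s=env.movel(t,velocity=v,rot=q,stop_force=sf)
    st=env.get_state(); e=R.from_euler('z',-CY).apply(st['tcp_pos']-t)
    print((px,pz,th),'stop',s,'err mm',np.round(e*1000,1),'F',np.round(st['force'],1)); return s,e
E
python3 - <<'E'
from h import *
xy=[.5728,.311]; q=down(D(-101.3))
env.reach([*xy,.25],q); print(np.round(env.get_state()['qpos'],2))
env.grip(.04,80)
env.movel([*xy,.13]); print(env.movel([*xy,GH],velocity=.05,stop_force=10))
env.grip(.005,80); print('op',env.get_state()['opening'])
env.movel([*xy,.13],velocity=.05); env.movel([*xy,.33])
shot('wrist','pg.png')
t,q=panel_pose(-.07,.23,0); env.movel(t,velocity=.2,rot=q); print(np.round(env.get_state()['qpos'],2),env.get_state()['time'])
pp(-.07,.16,15)
print(np.round(env.get_state()['qpos'],2))
shot('scene','psc.png');a=cv2.resize(load('psc.png')[0][130:330,220:460],(480,400),interpolation=2)
cv2.imwrite('pics/v4.png',np.hstack([a,cv2.resize(load('pg.png')[0],(320,400))]))
im,d,c=shot('wrist','p2.png'); W=cloud(d,c); b=im.astype(int)
g=(b[...,1]>b[...,2]+20)&(b[...,1]>b[...,0]+5)&(d>0)&(d<.3)
st=env.get_state();Rm=R.from_quat(np.roll(st['orientation'],-1)); P=Rm.inv().apply(W[g]-st['tcp_pos'])*1000
print('panel in tool: z',np.percentile(P[:,2],[5,50,95]),'x',P[:,0].min(),P[:,0].max(),'y',P[:,1].min(),P[:,1].max())
E
```

```text
[-0.83  0.5   0.33  1.68 -0.19  0.98  2.51]
False
op 0.012737731951357509
[ 1.14  0.75 -1.28  1.57  0.73  1.38  2.96] 71.9417
(-0.07, 0.16, 15) stop False err mm [0.4 0.1 0.4] F [ 0.1 -0.2 -3.4]
[ 1.33  0.72 -1.33  1.82  0.81  0.97  2.91]
panel in tool: z [83.22975925 84.27045166 85.28159574] x -91.793448659637 91.64620037169293 y -87.54709366138461 88.86920098847013
```

View pics/v4.png

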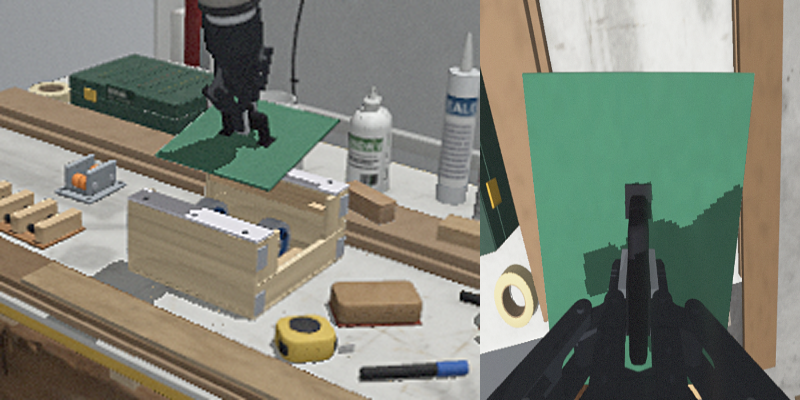

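The panel is held square, tilted with its low end toward the robot above the case (panel centre about (250,140)). Joint 7 is near its limit, so I'm checking for a better arm configuration before inserting.

Run:
```python
from h import *
st=env.get_state(); print(st['orientation'],panel_pose(-.07,.16,15)[1],st['qpos'])
for a in[(-.07,.16,15),(-.07,.092,15),(-.104,.092,15),(-.104,.092,0),(-.088,.09,0),(-.088,.19,0)]:
    t,q=panel_pose(*a); o=R.from_quat(np.roll(q,-1))*R.from_euler('z',np.pi); o=np.roll(o.as_quat(),1)
    for qq in(q,o):
        s=kin.inverse_kinematics(t,qq); print(a,None if s is None else np.round(s,2))
```

```text
[-0.09375523  0.71086402 -0.69106558  0.09116283] [np.float64(-0.09357561177878086), np.float64(0.7107773380194472), np.float64(-0.6912007587543021), np.float64(0.09099830622430691)] [ 1.32644597  0.71984485 -1.33039916  1.82015395  0.81206728  0.97026158
  2.90759792]
(-0.07, 0.16, 15) [ 1.33  0.72 -1.33  1.82  0.81  0.97  2.91]
(-0.07, 0.16, 15) [ 1.33  0.72 -1.33  1.82  0.81  0.97  2.91]
(-0.07, 0.092, 15) [ 1.27  0.78 -1.23  1.88  0.91  0.87  2.84]
(-0.07, 0.092, 15) [-0.09  0.5   0.64  1.96 -0.72  0.65  1.04]
(-0.104, 0.092, 15) [ 1.34  0.75 -1.26  1.94  0.9   0.84  2.85]
(-0.104, 0.092, 15) [-0.07  0.45  0.64  2.03 -0.71  0.62  1.08]
(-0.104, 0.092, 0) [ 1.14  0.83 -1.16  1.77  0.84  1.14  2.88]
(-0.104, 0.092, 0) [-0.1   0.59  0.64  1.85 -0.46  0.85  0.8 ]
(-0.088, 0.09, 0) [ 1.11  0.84 -1.15  1.73  0.84  1.15  2.88]
(-0.088, 0.09, 0) [-0.1   0.62  0.64  1.82 -0.47  0.86  0.79]
(-0.088, 0.19, 0) [ 1.18  0.78 -1.29  1.65  0.77  1.32  2.92]
(-0.088, 0.19, 0) [-0.24  0.54  0.85  1.75 -0.46  1.06  0.8 ]
```

Run:
```python
from h import *
pp(-.07,.115,15,.06)
s,e=pp(-.07,.0925,15,.04,8)
if not s:
    s,e=pp(-.095,.0925,15,.04,8)
    if not s: pp(-.108,.0925,15,.015,5)
print(np.round(env.get_state()['qpos'],2))
shot('scene','psc2.png');shot('wrist','p3.png')
cv2.imwrite('pics/v5.png',np.hstack([cv2.resize(load('psc2.png')[0][150:310,250:440],(480,400),interpolation=2),cv2.resize(load('p3.png')[0],(320,400))]))
```

```text
(-0.07, 0.115, 15) stop False err mm [0.3 0.1 0.4] F [ 0.3 -0.2 -4. ]
(-0.07, 0.0925, 15) stop False err mm [0.1 0.1 0.1] F [ 0.2  0.7 -3.3]
(-0.095, 0.0925, 15) stop False err mm [ 0.1 -0.1  0.1] F [ 0.4 -0.9 -4.1]
(-0.108, 0.0925, 15) stop True err mm [ 3.8 -0.   0.3] F [ 4.4  0.3 -1.7]
[ 1.35  0.75 -1.27  1.94  0.91  0.84  2.85]
```

View pics/v5.png

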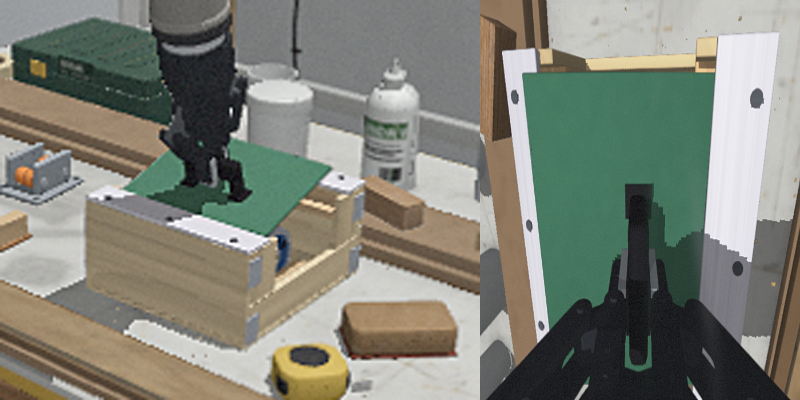

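The panel's low edge is under the near lip and touching the wall. Contact came within 0.5 mm of the predicted position, so I back off 2 mm and rotate it flat.

Run:
```python
from h import *
pp(-.1022,.0925,15,.02)
ok=True
for th in(12,9,6,4,2,0):
    s,e=pp(-.1022,.0922,th,.03,7)
    if s: ok=False;break
if ok:
    s,e=pp(-.088,.0922,0,.03,7)
    if not s: pp(-.088,.0895,0,.015,5)
print(np.round(env.get_state()['qpos'],2),env.get_state()['time'])
shot('scene','psc3.png');shot('wrist','p4.png')
cv2.imwrite('pics/v6.png',np.hstack([cv2.resize(load('psc3.png')[0][150:310,250:440],(480,400),interpolation=2),cv2.resize(load('p4.png')[0],(320,400))]))
```

```text
(-0.1022, 0.0925, 15) stop False err mm [-0.8  0.1 -0.8] F [ 1.  -0.2 -3.1]
(-0.1022, 0.0922, 12) stop False err mm [-0.   0.3 -0.3] F [ 0.4  0.7 -3.9]
(-0.1022, 0.0922, 9) stop False err mm [ 0.   0.2 -0.1] F [ 0.1  0.6 -3.8]
(-0.1022, 0.0922, 6) stop False err mm [ 0.   0.1 -0. ] F [-0.9  0.6 -3.3]
(-0.1022, 0.0922, 4) stop False err mm [0.1 0.1 0. ] F [-0.1  0.7 -3.5]
(-0.1022, 0.0922, 2) stop False err mm [0.1 0.1 0. ] F [ 0.3  0.7 -3.8]
(-0.1022, 0.0922, 0) stop False err mm [0.1 0.2 0. ] F [ 0.3 -0.6 -4.1]
(-0.088, 0.0922, 0) stop False err mm [ 0.   0.1 -0.1] F [-0.3 -1.1 -3.9]
(-0.088, 0.0895, 0) stop True err mm [ 0.1 -0.   1.2] F [0.3 0.1 6.1]
[ 1.12  0.85 -1.16  1.73  0.85  1.16  2.87] 79.6333
```

View pics/v6.png

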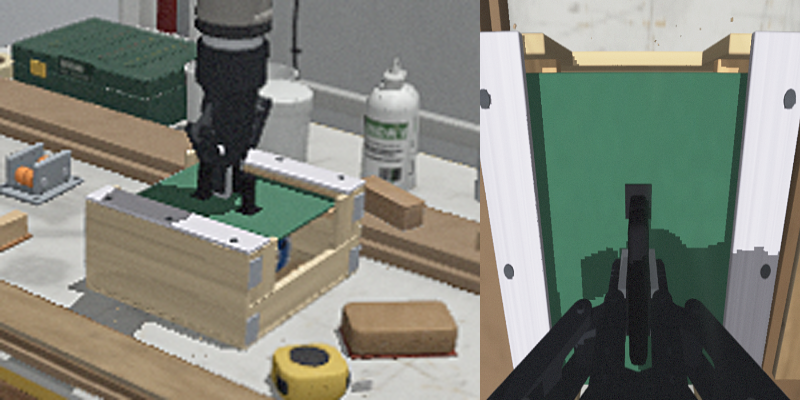

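The panel lies flat with both ends under the lips. I release it, retreat and check.

Run:
```python
from h import *
env.grip(.04)
p=env.get_state()['tcp_pos']; env.movel([p[0],p[1],p[2]+.08],velocity=.05); env.movel([p[0],p[1],.40])
im,d,c=shot('wrist','f.png');W=cloud(d,c);b=im.astype(int)
g=(b[...,1]>b[...,2]+20)&(b[...,1]>b[...,0]+5)&(abs(W[...,2]-.095)<.012)&(abs(W[...,0]-CASE[0])<.1)&(abs(W[...,1]-CASE[1])<.12)
L=R.from_euler('z',-CY).apply(W[g]-[*CASE,0])*1000
A=np.c_[L[:,:2],np.ones(len(L))]; k=np.linalg.lstsq(A,L[:,2],rcond=None)[0]
print('y range',np.percentile(L[:,1],[.2,99.8]),'slopes',k)
h=(W[...,2]>.12)&(W[...,2]<.145)&(abs(W[...,0]-CASE[0])<.05)&(abs(W[...,1]-CASE[1])<.05)
H=R.from_euler('z',-CY).apply(W[h]-[*CASE,0])*1000; print('handle',cv2.minAreaRect(H[:,:2].astype(np.float32)),np.median(H[:,2]))
shot('scene','fs.png');cv2.imwrite('pics/v7.png',np.hstack([cv2.resize(load('fs.png')[0][190:300,280:400],(436,400),interpolation=2),cv2.resize(load('f.png')[0],(364,400))]))
print(env.get_state()['time'])
```

```text
Traceback (most recent call last):
cell.PlanningError: the arm cannot follow that straight line within its joint ranges
```

Run:
```python
from h import *
st=env.get_state();p=st['tcp_pos'];print(p,np.round(st['qpos'],2),st['opening'])
if p[2]<.24: env.movel([p[0],p[1],.25],velocity=.05)
env.reach([CASE[0],CASE[1],.38],down(np.pi+CY))
im,d,c=shot('wrist','f.png');W=cloud(d,c);b=im.astype(int)
g=(b[...,1]>b[...,2]+20)&(b[...,1]>b[...,0]+5)&(abs(W[...,2]-.095)<.012)&(abs(W[...,0]-CASE[0])<.1)&(abs(W[...,1]-CASE[1])<.12)
L=R.from_euler('z',-CY).apply(W[g]-[*CASE,0])*1000
A=np.c_[L[:,:2],np.ones(len(L))]; k=np.linalg.lstsq(A,L[:,2],rcond=None)[0]
print('y range',np.percentile(L[:,1],[.2,99.8]),'slopes',k)
h=(W[...,2]>.12)&(W[...,2]<.145)&(abs(W[...,0]-CASE[0])<.05)&(abs(W[...,1]-CASE[1])<.05)
H=R.from_euler('z',-CY).apply(W[h]-[*CASE,0])*1000; print('handle',cv2.minAreaRect(H[:,:2].astype(np.float32)),np.median(H[:,2]))
shot('scene','fs.png');cv2.imwrite('pics/v7.png',np.hstack([cv2.resize(load('fs.png')[0][190:300,280:400],(436,400),interpolation=2),cv2.resize(load('f.png')[0],(364,400))]))
print(env.get_state()['time'])
```

```text
[ 0.56046112 -0.27379792  0.25768678] [ 1.17  0.79 -1.26  1.67  0.78  1.28  2.91] 0.03980147113103779
y range [-90.63013622  91.31599719] slopes [-1.08067081e-03  9.50450343e-05  9.50339874e+01]
handle ((-1.3407135009765625, 0.2783164978027344), (14.542515754699707, 68.52200317382812), 0.21718452870845795) 136.25787890010724
83.1583
```

View pics/v7.png

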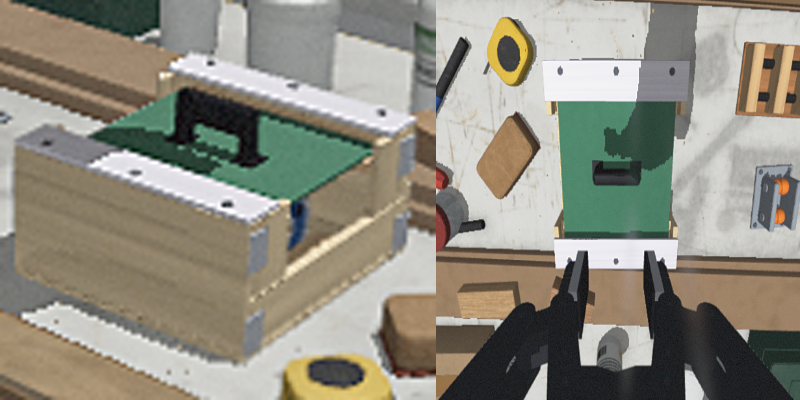

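The panel top is flat at 95.0 mm, so its underside is at 90 mm. It is centred within about 1.5 mm and both ends are under the lips.

```bash
python3 -c "
from h import *
job.job_done()"
```

```text
the job is handed in; nothing more can be done
```

The job is done and handed in at about 83 s of the 210 s. There were two flywheels in the rack. Each one settled for 3 to 4 s on the roller stand and then went into one of the two outer case notches. The panel had been knocked to a new spot, so I located it again before gripping it. I tilted its near edge under the near lip until it touched the wall, backed off 2 mm, lowered the far end and slid it to the middle.

**Last checks:**
- **Panel:** underside at 90 mm, slope about 0.001 rad, centre within about 1.5 mm of the case's middle in both directions, and both ends under the lips.
- **Wheels:** measured before the panel went in, both were within about 2 mm of their notch centres and upright, with tops at 84 mm where 83 mm was expected.
- **Tape measure and sanding block:** never touched; I saw no change in the pictures but did not measure them again.

**Not directly confirmed:** I did not measure the heavy-side angle. It rests on the settling time and on the wheels not turning while held.

**One failure on the way:** the first upward retreat after releasing the panel was refused because of joint ranges. It moved nothing, and I used another path.

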